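Swipe the desk lamp to full brightness

ROBOT

A 7-joint arm with a two-finger parallel gripper is mounted at the origin on the work surface. World frame = base frame: x ahead of the robot, y to its left, z up, the work surface at z = 0. Lengths are in m, angles in rad, forces in N, time in s.
With the tool pointing down it reaches from about 0.425 to 0.875 m from the base axis. Payload 4.7 kg.
Tool frame: the origin (TCP) lies midway between the tips of the shut fingers; the grasp point (between the pads) lies 19 mm behind it; z points along the fingers, y is the line along which they close (so a half turn about z gives the same grasp; the last joint's range is limited). The gripper opens to 87 mm and grips with 3 to 60 N. Pads are 19 mm wide; open, the fingers measure 117 mm over their backs; the gripper's body (75 mm by 190 mm) begins 51 mm behind the grasp point.
Start: joints at [1.302, 0.321, -0.07, 1.45, 0.023, 1.371, -0.057], TCP at [0.181, -0.624, 0.188] pointing down, gripper open.
Joint ranges: [-2.86, 2.86], [-0.3, 2.09], [-1.38, 1.24], [0.06, 2.45], [-1.56, 4.7], [0.09, 2.05], [-2.69, 2.69]. Speed limits (rad/s): [2.57, 2.57, 3.14, 3.14, 3.14, 3.14, 3.14].

INTERFACE

Orientations are given as a rotation vector (axis times angle).
In Python, from bench import ctrl, get_image, calibration gives the robot as it stands.
- The arm moves only by the tool apply_moves, never from a script. Its arguments are lists of equal length, an entry for each row: "dp": the shift along the tool's x, y, z in m, a list of three; "twist": the turn, a rotation vector about the tool's x, y, z in rad, a list of three; "fingers": the closure, from 0 (fully open) to 1 (shut). In form: {"dp": [[dx, dy, dz], ...], "twist": [[ax, ay, az], ...], "fingers": [fingers, ...]}. A call has 1 to 10 rows; each row shifts and turns the commanded pose from where the row before left it, along the tool's axes as they then stand; what a row does not reach is not made up. A row lasts 1/10 s, in which the tool goes at most 50 mm and 8.59 degrees, less where a joint would pass 70% of its speed; a pose out of reach is approached as far as the arm can. A call is refused whole if a number of a shift passes 0.05 or a number of a turn 0.15, either way. A call with a gripper value outside its range is refused whole. The fingers move at their own pace and stop on an object; "newtons" is the grip in N (left out, the last holds). Time passes only in rows, so rows that do not move let the fingers close. It gives the time, the measured TCP pose, the force, the opening and the grip force at its end, in the units of the state.
- ctrl.get_state(): the state, without advancing time (a new reading comes with each control period).
- get_image(name): name is "side" or "top"; returns the picture (480x640x3 uint8, red, green, blue); there is no depth.
- calibration(name): a dict with "fx", "fy", "cx", "cy" (pixels), "eye" and "attitude" of the camera in the world. Camera axes: x right, y up, looking along -z (the intrinsics and any distortion apply to the point x, -y, -z); pixel columns grow to the right and rows downward; lengths in m; the calibration is good to about 2 mm. A picture is of the moment at which its call begins. calibration takes no time and is no camera call.
- ctrl.close_job(): hands the job in; it is judged then, once.
The state is a dict: "time": time; "joint_positions": joint angles; "qd": joint speeds; "joint_torque": joint torques, N m; "position": TCP position; "tool_rot": TCP orientation; "ft_force": force on the tool from outside, world axes, zero at the start; "torque": the same for the moment, N m; "grip_width": opening from 0.0 (shut) to 1.0 (fully open); "grip_force": force on a finger pad.
Only numpy, scipy, OpenCV 4.12 (cv2) and the standard library are available. Lean on these libraries where they do the work, as an engineer would, in place of code of your own. Each camera call takes 0.05 s, during which the arm holds its last target. There are 200 camera calls.

TASK

Turn the desk lamp up to full with its curved touch strip: set the closed fingertips on the smallest dot and slide them lightly along the strip, over every dot in turn, up to the big yellow dot. Finish with the fingertips still resting on the yellow dot, pressing it lightly: the program ends while holding that touch. Do not press hard, grasp, lift or shift the lamp, and leave everything else where it is.

Things in the scene. Friction and masses are not known exactly. Their poses are not given: they have to be found in the camera images.
- lamp: Low table lamp, loose on the desk, about 1.2 kg: round wooden base 240 mm wide, 24 mm thick; opal dome in the middle, 80 mm wide, top 78 mm above the desk; around it a black touch strip 24 mm wide, an arc of 95 mm mid radius over 264 degrees, open to the lamp's -x. Origin: centre of the underside. Dots 1 to 5 at -120, -60, 0, 60, 120 degrees about its z from its +x. Any yaw.
- strip (a joint): How far the touch strip is pressed down, m: 0 at rest (flat top 36 mm above the desk, 12 mm proud of the base), 0.008 at its rigid stop. The whole strip sinks straight down as one piece wherever pressed; it starts at about 0.8 N, takes about 0.8 N more per mm, and springs back up.
- dot1: Piece of the strip, 25 mm long, with dot 1 of 5 (smallest, white: the dim end), a flat painted dot 6 mm in diameter. Origin: centre of the dot, on the strip's top face; x points out from the dome, y along the strip towards the next larger dot, z up.
- mid1: Unmarked piece of the strip, 25 mm long, halfway between dots 1 and 2; looks like the rest of the strip. Origin: middle of its top face; axes as for the dots.
- dot2: Piece of the strip, 25 mm long, with dot 2 of 5 (white), a flat painted dot 9 mm in diameter. Origin: centre of the dot, on the strip's top face; x points out from the dome, y along the strip towards the next larger dot, z up.
- mid2: Unmarked piece of the strip, 25 mm long, halfway between dots 2 and 3; looks like the rest of the strip. Origin: middle of its top face; axes as for the dots.
- dot3: Piece of the strip, 25 mm long, with dot 3 of 5 (white), a flat painted dot 12 mm in diameter. Origin: centre of the dot, on the strip's top face; x points out from the dome, y along the strip towards the next larger dot, z up.
- mid3: Unmarked piece of the strip, 25 mm long, halfway between dots 3 and 4; looks like the rest of the strip. Origin: middle of its top face; axes as for the dots.
- dot4: Piece of the strip, 25 mm long, with dot 4 of 5 (white), a flat painted dot 15 mm in diameter. Origin: centre of the dot, on the strip's top face; x points out from the dome, y along the strip towards the next larger dot, z up.
- mid4: Unmarked piece of the strip, 25 mm long, halfway between dots 4 and 5; looks like the rest of the strip. Origin: middle of its top face; axes as for the dots.
- dot5: Piece of the strip, 25 mm long, with dot 5 of 5 (largest, YELLOW: the bright end), a flat painted dot 20 mm in diameter. Origin: centre of the dot, on the strip's top face; x points out from the dome, y along the strip towards the next larger dot, z up.
- sharpener: Aluminium pencil sharpener 26 x 16 x 16 mm, lying loose on the wooden base in the opening of the arc. Origin: centre of its underside. Not to be moved.
- mug: White mug, 80 mm wide, 95 mm tall, standing on the desk to the left. Origin: centre of its underside. Not to be moved.
- mouse: White computer mouse 105 x 60 x 31 mm, on the desk to the left. Origin: centre of its underside. Not to be moved.
- cactus: Small green cactus in a concrete pot 72 mm wide, 97 mm tall in all, beyond the lamp. Origin: centre of its underside. Not to be moved.
- pencil_cup: Empty copper pencil cup, 76 mm wide, 90 mm tall, beyond the lamp. Origin: centre of its underside. Not to be moved.
- stapler: Black stapler 135 x 36 x 45 mm, on the desk to the right. Origin: centre of its underside. Not to be moved.
- bike_bell: Brass bicycle bell, 54 mm wide, 36 mm tall, on the desk to the right. Origin: centre of its underside. Not to be moved.
Things that resemble listed ones, but are neither listed nor needed, are in the scene too. Of the things shaped like the lamp, the wooden one is meant.

How it is judged:
By the outcome, as a careful person would: the job done as asked, in the order asked, and still so for the second after the job is handed in, while the arm keeps its last pose, push and grip.
It also fails if it takes over 56 s, if anything falls off the work surface, if the arm or the gripper's body presses on something with over 40 N, if the wrist force passes 120 N, or if a joint passes its speed limit or range.

## Working session

There is one attempt and no reset: what is moved stays moved. The work goes in short steps, Python scripts to look and compute and a tool call to move; the robot and the scene stay as the last step left them, time stands still between calls to the robot, and variables do not carry over. Pictures are saved under pics/ and viewed, at most 10 in all, crops included, and the job is handed in when it is done.

Besides the shell and the picture viewer there is one more tool, called after "Emit:" as name(argument=value, ...), one argument or row to a line, values as JSON. apply_moves: Moves the arm, as the interface text tells. Its arguments: {"type":"object","properties":{"dp":{"type":"array"},"twist":{"type":"array"},"fingers":{"type":"array"},"newtons":{"type":"number"}},"required":["dp","twist","fingers"]}

```bash
mkdir -p pics; python3 - <<'E'
from bench import ctrl,get_image,calibration
import cv2,numpy as np
for n in("top","side"):
    im=get_image(n); cv2.imwrite(f"pics/{n}0.png",im[:,:,::-1]); print(n,calibration(n))
s=ctrl.get_state(); print({k:s[k] for k in("time","position","tool_rot","ft_force","grip_width")})
E
```

```text
top {'fx': 438.0292801670489, 'fy': 438.0292801670489, 'cx': 322.86489158163886, 'cy': 237.19872391197407, 'eye': array([ 0.42989442, -0.01156979,  1.07879403]), 'attitude': array([ 0.09261591, -0.05671134, -1.54849938])}
side {'fx': 470.67186838806134, 'fy': 470.67186838806134, 'cx': 314.61317320542037, 'cy': 241.9221928396118, 'eye': array([0.09581128, 0.61040806, 0.79128413]), 'attitude': array([ 0.29067443, -0.98743168, -2.37893927])}
{'time': 0.1, 'position': array([ 0.18118045, -0.62366652,  0.18678164]), 'tool_rot': array([-3.10856384e+00, -4.42530228e-01,  5.10726520e-04]), 'ft_force': array([ 0.29013001,  0.87119219, -0.11012144]), 'grip_width': 1.004128087865009}
```

View pics/top0.png

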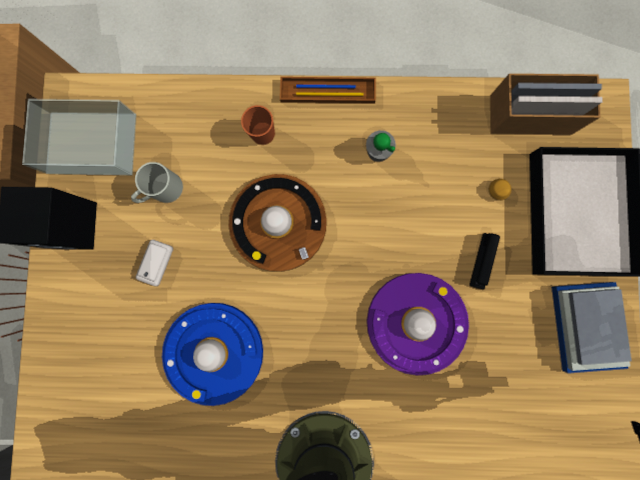

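View pics/side0.png

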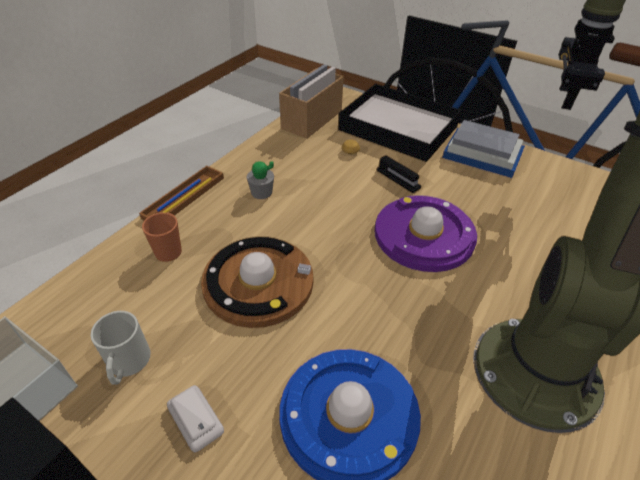

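Lamp-shaped things in the top view are blue (212,355), purple (418,323) and wooden (277,222). The wooden one, with the black strip and the sharpener in its opening, is the one meant. Its dots in the top view run from about (316,221) to yellow (257,256).

```bash
cat > h.py <<'E'
import cv2,numpy as np
from scipy.spatial.transform import Rotation as R
from bench import ctrl,get_image,calibration
def ray(n,uv):
    c=calibration(n); d=np.array([(uv[0]-c['cx'])/c['fx'],-(uv[1]-c['cy'])/c['fy'],-1])
    return c['eye'],R.from_rotvec(c['attitude']).apply(d/np.linalg.norm(d))
def onz(n,uv,z):
    e,d=ray(n,uv); return e+d*(z-e[2])/d[2]
def tri(a,b):
    (e1,d1),(e2,d2)=ray("top",a),ray("side",b)
    t=np.linalg.lstsq(np.c_[d1,-d2],e2-e1,rcond=None)[0]
    p,q=e1+t[0]*d1,e2+t[1]*d2; return (p+q)/2,np.linalg.norm(p-q)
def proj(n,p):
    c=calibration(n); q=R.from_rotvec(c['attitude']).inv().apply(np.array(p)-c['eye'])
    return np.array([c['cx']-c['fx']*q[0]/q[2],c['cy']+c['fy']*q[1]/q[2]])
E
python3 - <<'E'
from h import *
B={"top":(222,168,336,280),"side":(195,228,322,330)}
for n,(x0,y0,x1,y1) in B.items():
    im=cv2.imread(f"pics/{n}0.png")[y0:y1,x0:x1]
    hsv=cv2.cvtColor(im,cv2.COLOR_BGR2HSV)
    w=((hsv[...,1]<70)&(hsv[...,2]>110)).astype(np.uint8); y=cv2.inRange(hsv,(20,150,150),(35,255,255))
    for nm,m in(("w",w),("y",y)):
        k,_,st,ce=cv2.connectedComponentsWithStats(m)
        for i in range(1,k):
            if 3<=st[i,4]<2000:
                # grey-weighted centroid
                uv=ce[i]+[x0,y0]; print(n,nm,st[i,4],uv.round(1),onz(n,uv,.036).round(4))
a=cv2.imread("pics/top0.png")[168:280,222:336]; b=cv2.imread("pics/side0.png")[228:330,195:322]
f=lambda i:cv2.resize(i,(400,390),interpolation=cv2.INTER_CUBIC)
cv2.imwrite("pics/crop1.png",np.hstack([f(a),f(b)]))
E
```

```text
top w 22 [257.1 187.1] [0.6483 0.1758 0.036 ]
top w 12 [296.  186.8] [0.6506 0.0812 0.036 ]
top w 669 [276.3 220.1] [0.5685 0.1266 0.036 ]
top w 36 [237.  221.1] [0.5643 0.2214 0.036 ]
top w 7 [315.7 221. ] [0.5681 0.0315 0.036 ]
top w 77 [303.2 252.8] [0.491  0.0596 0.036 ]
top y 53 [255.9 255.3] [0.4828 0.1725 0.036 ]
side w 12 [240.5 243. ] [0.6477 0.0792 0.036 ]
side w 4 [282.5 244.5] [0.5667 0.0294 0.036 ]
side w 919 [256.3 268.3] [0.57   0.1187 0.036 ]
side w 108 [304.  268.2] [0.4858 0.0607 0.036 ]
side w 23 [212.5 269.4] [0.6452 0.1739 0.036 ]
side w 43 [227.7 301. ] [0.5619 0.2198 0.036 ]
side y 58 [274.8 302.9] [0.4809 0.1702 0.036 ]
```

View pics/crop1.png

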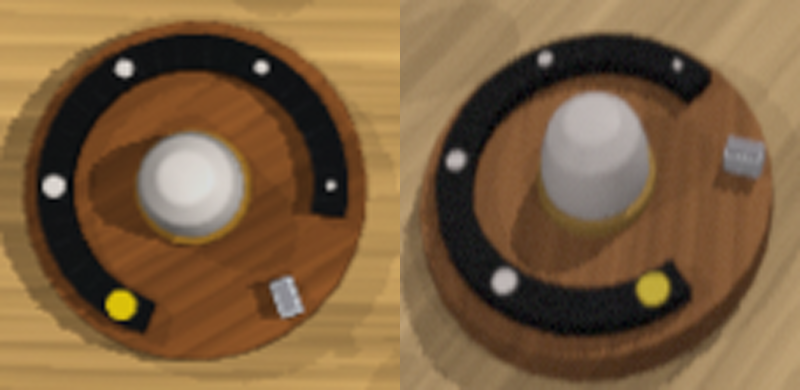

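The enlarged crop confirms it: the wooden lamp has a black strip, with the smallest dot at top (316,221) and side (282,244), and yellow at top (256,255) and side (275,303). The sharpener lies in the gap. Next I triangulate, fit and plan the transit.

```bash
python3 - <<'E'
from h import *
T=[(315.7,221),(296,186.8),(257.1,187.1),(237,221.1),(255.9,255.3)]
S=[(282.5,244.5),(240.5,243),(212.5,269.4),(227.7,301),(274.8,302.9)]
P=[]
for a,b in zip(T,S):
    p,e=tri(a,b); P.append((onz("top",a,.036)[:2]+onz("side",b,.036)[:2])/2); print(p.round(4),round(e,4))
P=np.array(P); ang=np.radians([-120,-60,0,60,120])
for s in(1,-1):
    z=95e-3*np.exp(1j*s*ang); w=P@[1,1j]; A=np.c_[z,np.ones(5)]
    # rigid: centre + yaw
    zc,wc=z-z.mean(),w-w.mean(); r=(wc*zc.conj()).sum(); r=r/abs(r); c=w.mean()-r*z.mean()
    print(s,"centre",c,"yaw deg",np.degrees(np.angle(r)),"scale",abs((wc*zc.conj()).sum())/(abs(zc)**2).sum(),"res",abs(w-c-r*z).round(4))
    if s==1: np.save("fit.npy",[c,r]); print((c+r*z).round(4))
s=ctrl.get_state(); M=R.from_rotvec(s['tool_rot']); print(M.as_matrix().round(3))
G=R.from_matrix(np.diag([1,-1,-1.])); print("twist",(M.inv()*G).as_rotvec().round(4))
E
```

```text
[0.5669 0.0309 0.0373] 0.0023
[0.649  0.0802 0.0365] 0.0035
[0.6468 0.1747 0.0362] 0.0034
[0.5631 0.2205 0.0364] 0.0027
[0.4815 0.1716 0.0374] 0.0027
1 centre (0.5654347909061676+0.12560978524247687j) yaw deg 31.312850864438982 scale 1.0017092033219994 res [0.0003 0.0005 0.0002 0.0001 0.0003]
[0.5676+0.0306j 0.6488+0.08j   0.6466+0.175j  0.5633+0.2206j
 0.4821+0.1712j]
-1 centre (0.5978339523265065+0.14546623156884922j) yaw deg -148.30715647978113 scale 0.24979411980827862 res [0.1338 0.0569 0.1521 0.0574 0.1326]
[[ 0.96   0.279 -0.001]
 [ 0.279 -0.96   0.002]
 [-0.    -0.002 -1.   ]]
twist [-0.0017  0.0003  0.2828]
```

Emit:
apply_moves(
  dp=[
    [0,0,0],
    [0,0,0],
    [0.02,-0.034,0],
    [0.02,-0.034,0],
    [0.02,-0.034,0],
    [0.02,-0.034,0],
    [0.02,-0.034,0],
    [0.02,-0.034,0],
    [0.02,-0.034,0],
    [0.02,-0.034,0],
  ],
  twist=[
    [0,0,0.1414],
    [0,0,0.1414],
    [0,0,0],
    [0,0,0],
    [0,0,0],
    [0,0,0],
    [0,0,0],
    [0,0,0],
    [0,0,0],
    [0,0,0],
  ],
  fingers=[1,1,1,1,1,1,1,1,1,1],
  newtons=10,
)

```text
time: 1.1
position: [0.3417, -0.3505, 0.1874]
tool_rot: [-3.141, 0.0, 0.001]
ft_force: [0.4, 0.3, 0.7]
grip_width: 0.166
grip_force: 0.0
```

Emit:
apply_moves(
  dp=[
    [0.02,-0.034,0],
    [0.02,-0.034,0],
    [0.02,-0.034,0],
    [0.02,-0.034,0],
    [0.02,-0.034,0],
    [0.02,-0.034,0],
    [0.02,-0.034,0],
    [0.02,-0.034,0],
    [0,0,0],
    [0,0,0],
  ],
  twist=[
    [0,0,0],
    [0,0,0],
    [0,0,0],
    [0,0,0],
    [0,0,0],
    [0,0,0],
    [0,0,0],
    [0,0,0],
    [0,0,0],
    [0,0,0],
  ],
  fingers=[1,1,1,1,1,1,1,1,1,1],
)

```text
time: 2.1
position: [0.5012, -0.0794, 0.1873]
tool_rot: [3.142, 0.004, -0.002]
ft_force: [0.2, -1.3, 0.3]
grip_width: 0.006
grip_force: 0.0
```

Emit:
apply_moves(
  dp=[
    [0.0166,-0.0275,0],
    [0.0166,-0.0275,0],
    [0.0166,-0.0275,0],
    [0.0166,-0.0275,0],
    [0,0,0.03],
    [0,0,0.03],
    [0,0,0.03],
    [0,0,0.03],
    [0,0,0.015],
    [0,0,0],
  ],
  twist=[
    [0,0,0],
    [0,0,0],
    [0,0,0],
    [0,0,0],
    [0,0,0],
    [0,0,0],
    [0,0,0],
    [0,0,0],
    [0,0,0],
    [0,0,0],
  ],
  fingers=[1,1,1,1,1,1,1,1,1,1],
)

```text
time: 3.1
position: [0.5656, 0.028, 0.0504]
tool_rot: [3.141, -0.003, -0.008]
ft_force: [0.2, 0.4, 0.0]
grip_width: 0.009
grip_force: 0.0
```

```bash
python3 - <<'E'
from h import *
s=ctrl.get_state(); print(s['position'],s['tool_rot'],s['ft_force'],s['joint_positions'])
o=[]
for n,(x,y) in(("top",(222,140)),("side",(180,200))):
    i=get_image(n)[y:y+140,x:x+140,::-1]; o.append(cv2.resize(i,(400,400),interpolation=cv2.INTER_CUBIC))
cv2.imwrite("pics/c2.png",np.hstack(o))
E
```

```text
[0.56560121 0.02800969 0.05037128] [ 3.14098446e+00 -2.92996837e-03 -7.82063770e-03] [0.21593171 0.35582537 0.04000389] [ 0.46906648  0.32661239 -0.65894044  1.79879911  0.22240026  1.09642586
 -1.84036711]
```

View pics/c2.png

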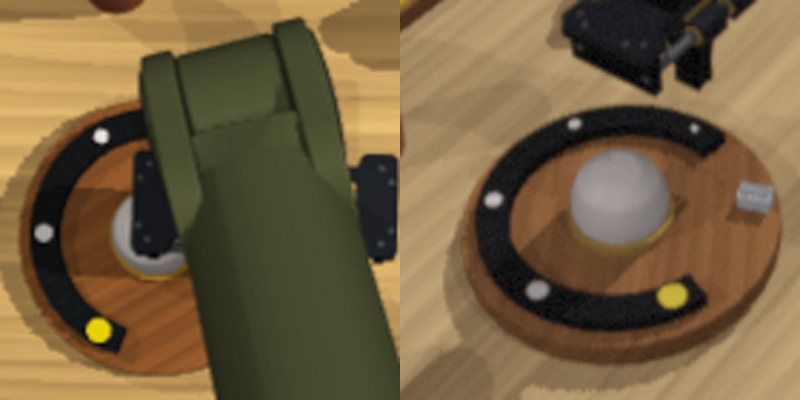

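```bash
python3 - <<'E'
from h import *
s=ctrl.get_state(); p=s['position']; print(s['time'],p,s['qd'].round(3))
for h in(0,.02,.05,.07,.1): print(h,proj("side",p+[0,0,h]),proj("side",p+[0,.095,h]))
i=get_image("side")[150:290,200:340,::-1]
cv2.imwrite("pics/c3.png",cv2.resize(i,(600,600),interpolation=cv2.INTER_CUBIC))
E
```

```text
3.2 [0.56835479 0.02904334 0.05354332] [-0.001 -0.016 -0.012 -0.023  0.001 -0.001 -0.002]
0 [281.68080412 238.56746246] [254.6736067  264.67424112]
0.02 [281.30547317 232.09553062] [253.88616958 258.20979374]
0.05 [280.72281617 222.04862032] [252.66135511 248.15470686]
0.07 [280.32062124 215.1134657 ] [251.81417751 241.19982131]
0.1 [279.69549875 204.33431155] [250.49463723 230.36708504]
```

View pics/c3.png

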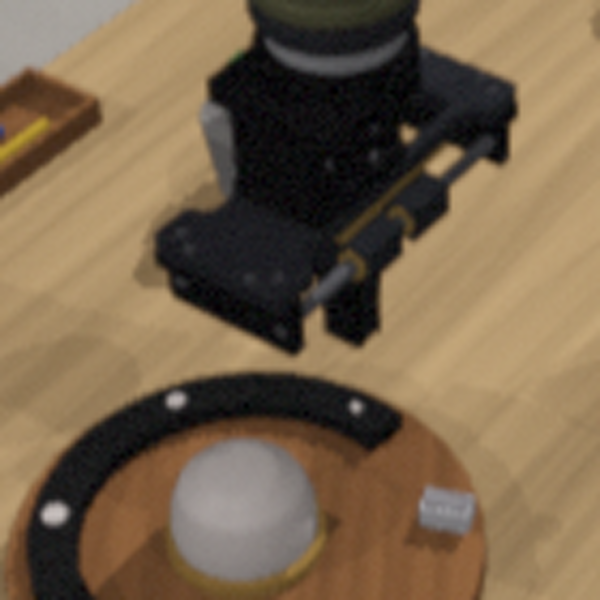

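The side view shows the finger's lower end at about px (282,230), about 8 px above where the measured TCP projects (282,239). I check that against the body corners before going lower.

```bash
python3 - <<'E'
from h import *
s=ctrl.get_state(); p=s['position']; print(s['time'],p,s['tool_rot'])
for q in([-.0375,.095,.07],[.0375,.095,.07],[-.0375,-.095,.07],[-.01,.015,0],[-.01,-.015,0],[.01,.015,0]):
    print(q,((proj("side",p+q)-[200,150])*600/140).round(),"with z+25:",((proj("side",p+np.array(q)+[0,0,.025])-[200,150])*600/140).round(), proj("top",p+q))
E
```

```text
3.25 [0.56896073 0.02939893 0.05422067] [ 3.14129423e+00 -1.08806592e-03  3.64845615e-03]
[-0.0375, 0.095, 0.07] [284. 422.] with z+25: [280. 384.] [271.56156083 231.42740985]
[0.0375, 0.095, 0.07] [159. 358.] with z+25: [153. 320.] [272.68281974 197.76271807]
[-0.0375, -0.095, 0.07] [512. 204.] with z+25: [513. 166.] [358.12026263 233.11979276]
[-0.01, 0.015, 0] [347. 403.] with z+25: [345. 368.] [309.8598399  223.72102149]
[-0.01, -0.015, 0] [381. 370.] with z+25: [380. 335.] [322.57161531 223.96369298]
[0.01, 0.015, 0] [316. 388.] with z+25: [313. 353.] [310.06977072 215.32285143]
```

Emit:
apply_moves(
  dp=[
    [0,0,0.005],
    [0,0,0.005],
    [0,0,0],
    [0,0,0],
    [0,0,0],
  ],
  twist=[
    [0,0,0],
    [0,0,0],
    [0,0,0],
    [0,0,0],
    [0,0,0],
  ],
  fingers=[1,1,1,1,1],
)

```text
time: 3.75
position: [0.5679, 0.0299, 0.0429]
tool_rot: [3.142, 0.0, 0.0]
ft_force: [0.1, -0.2, 0.4]
grip_width: 0.007
grip_force: 0.0
```

```bash
python3 - <<'E'
from h import *
s=ctrl.get_state(); p=s['position']; print(s['time'],p,s['ft_force'],s['grip_width'])
i=get_image("side"); j=get_image("top")
s=ctrl.get_state(); print(s['time'],s['position'])
print(proj("side",s['position']))
i=i[190:260,240:320,::-1]
cv2.imwrite("pics/c4.png",cv2.resize(i,(640,560),interpolation=cv2.INTER_CUBIC))
E
```

```text
3.75 [0.5678731  0.02987133 0.04289234] [ 0.10794799 -0.15482535  0.37558791] 0.007481974223601389
3.85 [0.56788794 0.02985276 0.0428768 ]
[281.82754565 242.24220043]
```

View pics/c4.png

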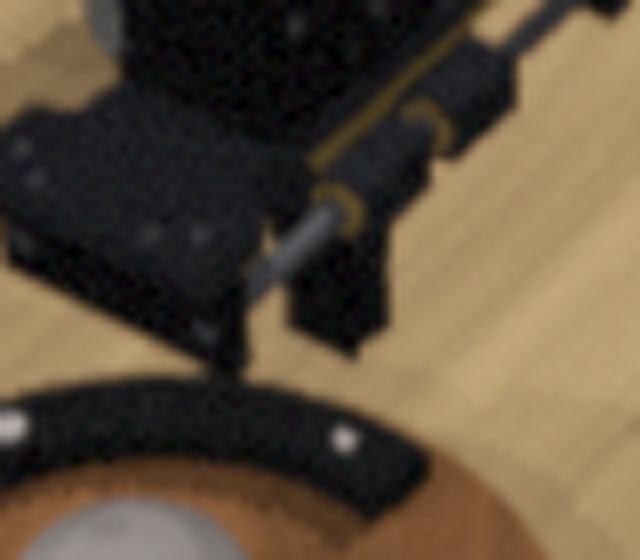

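Emit:
apply_moves(
  dp=[
    [0,0,0.002],
    [0,0,0.002],
    [0,0,0.002],
    [0,0,0],
    [0,0,0],
  ],
  twist=[
    [0,0,0],
    [0,0,0],
    [0,0,0],
    [0,0,0],
    [0,0,0],
  ],
  fingers=[1,1,1,1,1],
)

```text
time: 4.35
position: [0.5677, 0.0298, 0.0366]
tool_rot: [3.142, 0.0, -0.0]
ft_force: [0.2, 0.3, 0.9]
grip_width: 0.008
grip_force: 0.0
```

Emit:
apply_moves(
  dp=[
    [0,0,0.001],
    [0,0,0.001],
    [0,0,0],
    [0,0,0],
    [0,0,0],
  ],
  twist=[
    [0,0,0],
    [0,0,0],
    [0,0,0],
    [0,0,0],
    [0,0,0],
  ],
  fingers=[1,1,1,1,1],
)

```text
time: 4.85
position: [0.5678, 0.0298, 0.0348]
tool_rot: [3.141, 0.0, 0.0]
ft_force: [0.1, -0.3, -0.9]
grip_width: 0.003
grip_force: 0.0
```

```bash
python3 - <<'E'
from h import *
F=[];Z=[]
for k in range(4):
    i=get_image("side"); s=ctrl.get_state(); F.append(s['ft_force']); Z.append(s['position'])
print(np.round(F,2),np.round(Z,4)); print(proj("side",Z[-1]))
cv2.imwrite("pics/side5.png",i[...,::-1])
g=i[190:260,240:320].max(2); 
# lowest dark pixel per column under finger
for c in range(274,292): print(c,[int(v) for v in i[226:246,c].max(1)])
E
```

```text
[[-0.15  0.27 -0.16]
 [ 0.32 -0.4  -0.89]
 [ 0.72  0.77 -0.09]
 [ 0.85  0.16 -0.34]] [[0.5678 0.0298 0.0348]
 [0.5678 0.0298 0.0348]
 [0.5677 0.0298 0.0347]
 [0.5678 0.0298 0.0348]]
[282.02689538 244.79557382]
274 [83, 66, 79, 129, 157, 163, 164, 169, 168, 166, 160, 131, 76, 33, 28, 21, 27, 25, 21, 20]
275 [75, 54, 76, 103, 127, 136, 139, 150, 161, 162, 158, 141, 96, 40, 27, 24, 24, 33, 26, 25]
276 [59, 34, 38, 49, 64, 73, 71, 93, 138, 157, 158, 156, 121, 47, 26, 26, 27, 26, 24, 29]
277 [44, 21, 12, 13, 18, 19, 20, 49, 107, 146, 161, 162, 132, 65, 25, 24, 23, 25, 29, 29]
278 [20, 19, 18, 14, 16, 12, 17, 27, 72, 136, 165, 166, 146, 99, 42, 18, 29, 22, 28, 29]
279 [15, 8, 23, 7, 9, 12, 15, 18, 47, 115, 155, 165, 159, 117, 48, 26, 30, 20, 26, 27]
280 [14, 14, 10, 12, 12, 15, 18, 14, 25, 77, 137, 160, 159, 126, 63, 27, 30, 26, 30, 30]
281 [18, 15, 14, 17, 7, 16, 9, 15, 10, 41, 112, 150, 159, 140, 89, 35, 29, 42, 73, 67]
282 [15, 9, 19, 8, 12, 10, 12, 17, 19, 17, 75, 137, 159, 148, 102, 41, 37, 92, 146, 137]
283 [4, 18, 12, 18, 11, 14, 11, 17, 12, 6, 50, 113, 154, 160, 127, 63, 35, 80, 147, 144]
284 [17, 16, 17, 10, 18, 18, 6, 11, 12, 19, 47, 103, 151, 165, 138, 86, 37, 44, 89, 86]
285 [18, 14, 17, 17, 24, 20, 20, 16, 29, 69, 112, 146, 164, 167, 156, 116, 51, 24, 39, 37]
286 [18, 12, 21, 14, 17, 19, 17, 29, 75, 130, 158, 166, 168, 168, 163, 135, 81, 37, 33, 21]
287 [20, 23, 25, 20, 18, 13, 16, 61, 126, 159, 166, 168, 169, 167, 164, 150, 109, 53, 26, 28]
288 [82, 80, 79, 73, 67, 65, 71, 101, 147, 167, 168, 167, 166, 166, 165, 162, 134, 81, 40, 27]
289 [163, 161, 158, 157, 158, 160, 161, 165, 168, 167, 167, 168, 166, 164, 166, 168, 156, 112, 53, 28]
290 [174, 170, 167, 167, 170, 172, 175, 177, 173, 168, 166, 166, 165, 166, 170, 172, 164, 135, 83, 36]
291 [170, 168, 169, 172, 173, 175, 177, 177, 176, 170, 166, 164, 165, 168, 173, 174, 171, 157, 121, 63]
```

The fingers are plainly still about 30 mm above the strip, and dot 1 is clear below them at (282,244). So the reported z reads about 35 mm low. I'll descend further, guided by sight and touch.

Emit:
apply_moves(
  dp=[
    [0,0,0.005],
    [0,0,0.005],
    [0,0,0.005],
    [0,0,0.005],
    [0,0,0.002],
    [0,0,0],
    [0,0,0],
  ],
  twist=[
    [0,0,0],
    [0,0,0],
    [0,0,0],
    [0,0,0],
    [0,0,0],
    [0,0,0],
    [0,0,0],
  ],
  fingers=[1,1,1,1,1,1,1],
)

```text
time: 5.75
position: [0.5678, 0.0298, 0.0128]
tool_rot: [3.142, 0.0, 0.0]
ft_force: [-1.0, -0.6, 0.7]
grip_width: 0.004
grip_force: 0.0
```

```bash
python3 - <<'E'
from h import *
F=[]
for k in range(4):
    i=get_image("side"); s=ctrl.get_state(); F.append(s['ft_force'])
j=get_image("top")
print(np.mean(F,0).round(2),s['position'].round(4)); print(proj("side",s['position']))
a=cv2.resize(i[200:265,245:310,::-1],(400,400),interpolation=cv2.INTER_CUBIC)
b=cv2.resize(j[165:260,265:360,::-1],(400,400),interpolation=cv2.INTER_CUBIC)
cv2.imwrite("pics/c6.png",np.hstack([a,b]))
E
```

```text
[-0.54  0.02  0.52] [0.5679 0.0298 0.013 ]
[282.36514193 251.44926492]
```

View pics/c6.png

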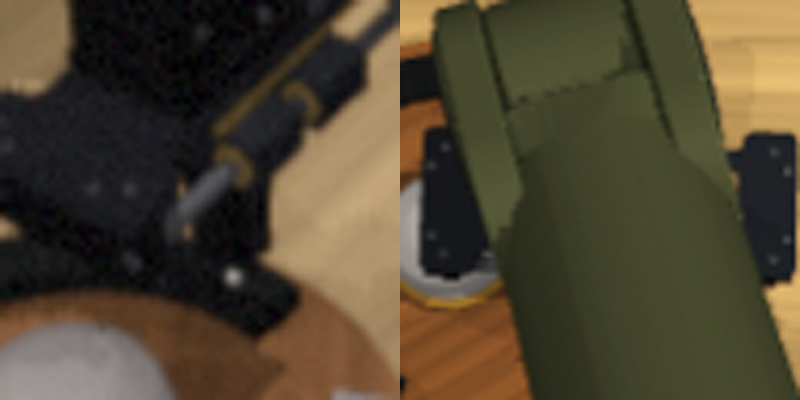

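Dot 1, at side px (283,245), sits about 5 px below the tip centre (282,240). That leaves about 14 mm to go, and the tip is well centred over the dot.

```bash
cat > f.py <<'E'
from h import *
F=[]
for k in range(6):
    get_image("side"); s=ctrl.get_state(); F.append(s['ft_force'])
print(s['time'],np.mean(F,0).round(2),s['position'].round(4))
E
echo ok
```

```text
ok
```

Emit:
apply_moves(
  dp=[
    [0,0,0.003],
    [0,0,0.003],
    [0,0,0.002],
    [0,0,0.001],
    [0,0,0.001],
    [0,0,0],
    [0,0,0],
  ],
  twist=[
    [0,0,0],
    [0,0,0],
    [0,0,0],
    [0,0,0],
    [0,0,0],
    [0,0,0],
    [0,0,0],
  ],
  fingers=[1,1,1,1,1,1,1],
)

```text
time: 6.7
position: [0.5678, 0.0298, 0.0027]
tool_rot: [3.142, -0.0, 0.0]
ft_force: [0.1, 0.8, -0.2]
grip_width: 0.008
grip_force: 0.0
```

```bash
python3 f.py
```

```text
7.0 [ 0.04 -0.3   0.03] [0.5678 0.0298 0.0028]
```

Emit:
apply_moves(
  dp=[
    [0,0,0.001],
    [0,0,0.001],
    [0,0,0],
    [0,0,0],
  ],
  twist=[
    [0,0,0],
    [0,0,0],
    [0,0,0],
    [0,0,0],
  ],
  fingers=[1,1,1,1],
)

```text
time: 7.4
position: [0.5679, 0.0297, 0.0008]
tool_rot: [3.141, -0.0, 0.0]
ft_force: [0.1, -1.1, 0.4]
grip_width: 0.006
grip_force: 0.7
```

```bash
python3 f.py
```

```text
7.7 [-0.02 -0.04  1.45] [0.5679 0.0297 0.0008]
```

Emit:
apply_moves(
  dp=[
    [0,0,0.001],
    [0,0,0.001],
    [0,0,0],
    [0,0,0],
  ],
  twist=[
    [0,0,0],
    [0,0,0],
    [0,0,0],
    [0,0,0],
  ],
  fingers=[1,1,1,1],
)

```text
time: 8.1
position: [0.5679, 0.0298, -0.0012]
tool_rot: [3.141, -0.0, 0.0]
ft_force: [-1.0, 0.0, 2.2]
grip_width: 0.009
grip_force: 1.5
```

```bash
python3 f.py
```

```text
8.4 [-0.15 -0.26  3.2 ] [ 0.5679  0.0298 -0.0012]
```

Contact came at reported z ≈ 0.0017: 0.8 mm in gives 1.45 N and about 3 mm in gives 3.2 N. Both match the strip's stated stiffness. Now the arc.

```bash
python3 - <<'E'
from h import *
c,r=np.load("fit.npy"); t=np.radians(-120+4*np.arange(1,61)); w=c+.095*r*np.exp(1j*t)
p=ctrl.get_state()['position']; cur=p[0]+1j*p[1]; ref=cur
o=[]
for x in w:
    d=x-ref; d=round(d.real,4)+1j*round(d.imag,4); ref+=d; o.append([round(d.real,4),round(-d.imag,4),0])
for k in range(0,60,10): print(o[k:k+10],"end",w[k+9].round(4))
E
```

```text
[[np.float64(0.0063), np.float64(-0.0012), 0], [np.float64(0.0066), np.float64(-0.0009), 0], [np.float64(0.0065), np.float64(-0.0013), 0], [np.float64(0.0064), np.float64(-0.0017), 0], [np.float64(0.0063), np.float64(-0.0022), 0], [np.float64(0.0061), np.float64(-0.0026), 0], [np.float64(0.0059), np.float64(-0.0031), 0], [np.float64(0.0056), np.float64(-0.0034), 0], [np.float64(0.0054), np.float64(-0.0039), 0], [np.float64(0.0052), np.float64(-0.0042), 0]] end (0.6282+0.0543j)
[[np.float64(0.0048), np.float64(-0.0045), 0], [np.float64(0.0045), np.float64(-0.0049), 0], [np.float64(0.0041), np.float64(-0.0052), 0], [np.float64(0.0038), np.float64(-0.0054), 0], [np.float64(0.0034), np.float64(-0.0057), 0], [np.float64(0.003), np.float64(-0.0059), 0], [np.float64(0.0025), np.float64(-0.0062), 0], [np.float64(0.0022), np.float64(-0.0062), 0], [np.float64(0.0016), np.float64(-0.0065), 0], [np.float64(0.0013), np.float64(-0.0065), 0]] end (0.6593+0.1113j)
[[np.float64(0.0007), np.float64(-0.0066), 0], [np.float64(0.0003), np.float64(-0.0066), 0], [np.float64(-0.0001), np.float64(-0.0066), 0
[... 1105 characters left out ...]
4(0.0004), 0], [np.float64(-0.0066), np.float64(0.0008), 0], [np.float64(-0.0065), np.float64(0.0013), 0], [np.float64(-0.0064), np.float64(0.0018), 0], [np.float64(-0.0063), np.float64(0.0022), 0]] end (0.5309+0.2141j)
[[np.float64(-0.0061), np.float64(0.0026), 0], [np.float64(-0.0059), np.float64(0.003), 0], [np.float64(-0.0056), np.float64(0.0035), 0], [np.float64(-0.0054), np.float64(0.0038), 0], [np.float64(-0.0052), np.float64(0.0042), 0], [np.float64(-0.0048), np.float64(0.0046), 0], [np.float64(-0.0045), np.float64(0.0048), 0], [np.float64(-0.0041), np.float64(0.0052), 0], [np.float64(-0.0038), np.float64(0.0055), 0], [np.float64(-0.0034), np.float64(0.0057), 0]] end (0.4821+0.1712j)
```

Emit:
apply_moves(
  dp=[
    [0.0063,-0.0012,0],
    [0.0066,-0.0009,0],
    [0.0065,-0.0013,0],
    [0.0064,-0.0017,0],
    [0.0063,-0.0022,0],
    [0.0061,-0.0026,0],
    [0.0059,-0.0031,0],
    [0.0056,-0.0034,0],
    [0.0054,-0.0039,0],
    [0.0052,-0.0042,0],
  ],
  twist=[
    [0,0,0],
    [0,0,0],
    [0,0,0],
    [0,0,0],
    [0,0,0],
    [0,0,0],
    [0,0,0],
    [0,0,0],
    [0,0,0],
    [0,0,0],
  ],
  fingers=[1,1,1,1,1,1,1,1,1,1],
)

```text
time: 9.4
position: [0.6286, 0.0544, -0.0013]
tool_rot: [3.141, -0.0, 0.0]
ft_force: [-0.3, -1.8, 3.1]
grip_width: 0.007
grip_force: 1.5
```

```bash
python3 f.py
```

```text
9.7 [1.04 0.45 2.81] [ 0.629   0.0552 -0.0008]
```

Emit:
apply_moves(
  dp=[
    [0.0048,-0.0045,0],
    [0.0045,-0.0049,0],
    [0.0041,-0.0052,0],
    [0.0038,-0.0054,0],
    [0.0034,-0.0057,0],
    [0.003,-0.0059,0],
    [0.0025,-0.0062,0],
    [0.0022,-0.0062,0],
    [0.0016,-0.0065,0],
    [0.0013,-0.0065,0],
  ],
  twist=[
    [0,0,0],
    [0,0,0],
    [0,0,0],
    [0,0,0],
    [0,0,0],
    [0,0,0],
    [0,0,0],
    [0,0,0],
    [0,0,0],
    [0,0,0],
  ],
  fingers=[1,1,1,1,1,1,1,1,1,1],
)

```text
time: 10.7
position: [0.6595, 0.1118, -0.0012]
tool_rot: [3.141, 0.0, 0.0]
ft_force: [0.6, -1.5, 3.0]
grip_width: 0.003
grip_force: 1.5
```

```bash
python3 f.py
```

```text
11.0 [0.72 1.34 2.77] [ 0.6594  0.1129 -0.001 ]
```

Emit:
apply_moves(
  dp=[
    [0.0007,-0.0066,0],
    [0.0003,-0.0066,0],
    [-0.0001,-0.0066,0],
    [-0.0006,-0.0066,0],
    [-0.0011,-0.0066,0],
    [-0.0015,-0.0064,0],
    [-0.002,-0.0063,0],
    [-0.0024,-0.0062,0],
    [-0.0028,-0.006,0],
    [-0.0033,-0.0058,0],
  ],
  twist=[
    [0,0,0],
    [0,0,0],
    [0,0,0],
    [0,0,0],
    [0,0,0],
    [0,0,0],
    [0,0,0],
    [0,0,0],
    [0,0,0],
    [0,0,0],
  ],
  fingers=[1,1,1,1,1,1,1,1,1,1],
)

```text
time: 12.0
position: [0.6463, 0.1756, -0.0012]
tool_rot: [-3.142, -0.0, -0.001]
ft_force: [0.9, -1.7, 2.9]
grip_width: 0.004
grip_force: 1.5
```

```bash
python3 f.py; python3 - <<'E'
from h import *
j=get_image("top");i=get_image("side"); c,r=np.load("fit.npy"); 
s=ctrl.get_state()['position']; print(abs(s[0]+1j*s[1]-c))
hsv=cv2.cvtColor(np.ascontiguousarray(i[...,::-1]),cv2.COLOR_BGR2HSV)[295:312,265:285]
m=cv2.inRange(hsv,(20,150,150),(35,255,255)); ys,xs=np.nonzero(m); print("yellow side",xs.mean()+265,ys.mean()+295,len(xs))
a=cv2.resize(i[215:315,195:325,::-1],(520,400),interpolation=cv2.INTER_CUBIC); cv2.imwrite("pics/c7.png",a)
E
```

```text
12.3 [-0.94  1.21  3.26] [ 0.6458  0.1766 -0.0013]
0.09503420405414402
yellow side 275.0 304.0 65
```

View pics/c7.png

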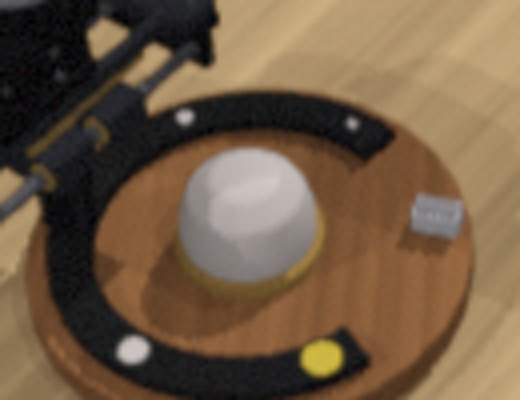

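The lamp has not moved: yellow is at side px (275,304), with the ~1 px drop matching 3 mm of strip press. The finger covers dot 3, so I continue.

Emit:
apply_moves(
  dp=[
    [-0.0036,-0.0055,0],
    [-0.004,-0.0053,0],
    [-0.0044,-0.005,0],
    [-0.0047,-0.0047,0],
    [-0.0051,-0.0043,0],
    [-0.0053,-0.0039,0],
    [-0.0056,-0.0036,0],
    [-0.0058,-0.0032,0],
    [-0.006,-0.0028,0],
    [-0.0062,-0.0023,0],
  ],
  twist=[
    [0,0,0],
    [0,0,0],
    [0,0,0],
    [0,0,0],
    [0,0,0],
    [0,0,0],
    [0,0,0],
    [0,0,0],
    [0,0,0],
    [0,0,0],
  ],
  fingers=[1,1,1,1,1,1,1,1,1,1],
)

```text
time: 13.4
position: [0.5953, 0.216, -0.0012]
tool_rot: [-3.141, -0.0, -0.0]
ft_force: [2.4, -1.1, 3.5]
grip_width: 0.003
grip_force: 1.5
```

```bash
python3 f.py
```

```text
13.7 [-1.12  0.69  3.21] [ 0.5944  0.2164 -0.0017]
```

Emit:
apply_moves(
  dp=[
    [-0.0064,-0.0019,0],
    [-0.0064,-0.0015,0],
    [-0.0066,-0.001,0],
    [-0.0066,-0.0005,0],
    [-0.0066,-0.0001,0],
    [-0.0066,0.0004,0],
    [-0.0066,0.0008,0],
    [-0.0065,0.0013,0],
    [-0.0064,0.0018,0],
    [-0.0063,0.0022,0],
  ],
  twist=[
    [0,0,0],
    [0,0,0],
    [0,0,0],
    [0,0,0],
    [0,0,0],
    [0,0,0],
    [0,0,0],
    [0,0,0],
    [0,0,0],
    [0,0,0],
  ],
  fingers=[1,1,1,1,1,1,1,1,1,1],
)

```text
time: 14.7
position: [0.5302, 0.2141, -0.0012]
tool_rot: [-3.141, -0.0, -0.0]
ft_force: [1.7, 0.2, 2.9]
grip_width: 0.005
grip_force: 1.5
```

```bash
python3 f.py
```

```text
15.0 [-1.37 -0.37  3.02] [ 0.5292  0.2136 -0.0019]
```

Emit:
apply_moves(
  dp=[
    [-0.0061,0.0026,0],
    [-0.0059,0.003,0],
    [-0.0056,0.0035,0],
    [-0.0054,0.0038,0],
    [-0.0052,0.0042,0],
    [-0.0048,0.0046,0],
    [-0.0045,0.0048,0],
    [-0.0041,0.0052,0],
    [-0.0038,0.0055,0],
    [-0.0034,0.0057,0],
  ],
  twist=[
    [0,0,0],
    [0,0,0],
    [0,0,0],
    [0,0,0],
    [0,0,0],
    [0,0,0],
    [0,0,0],
    [0,0,0],
    [0,0,0],
    [0,0,0],
  ],
  fingers=[1,1,1,1,1,1,1,1,1,1],
)

```text
time: 16.0
position: [0.4815, 0.1708, -0.0013]
tool_rot: [-3.142, 0.0, 0.0]
ft_force: [1.4, 0.9, 2.9]
grip_width: 0.006
grip_force: 1.5
```

```bash
python3 f.py; python3 - <<'E'
from h import *
j=get_image("top");i=get_image("side"); c,r=np.load("fit.npy"); 
s=ctrl.get_state()['position']; w=s[0]+1j*s[1]-c; print(abs(w),np.degrees(np.angle(w/r)))
a=cv2.resize(i[215:335,190:340,::-1],(400,320),interpolation=cv2.INTER_CUBIC)
b=cv2.resize(j[165:285,215:365,::-1],(400,320),interpolation=cv2.INTER_CUBIC)
cv2.imwrite("pics/c8.png",np.hstack([a,b]))
E
```

```text
16.3 [-1.01 -1.    3.58] [ 0.4812  0.17   -0.0018]
0.09524951578177615 120.5451201710755
```

View pics/c8.png

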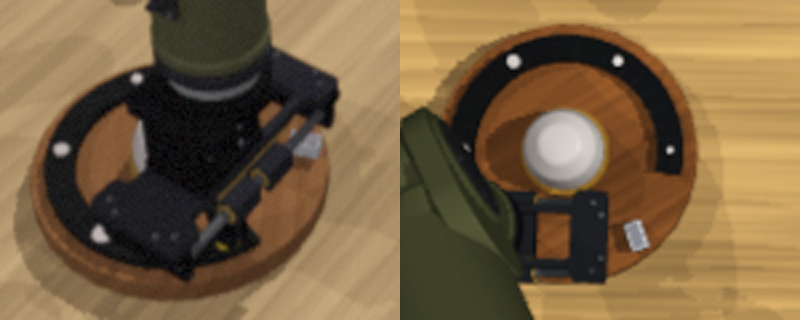

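The final view shows the tip on yellow, with a sliver of the dot visible at side px (273,307). It reads 120.5° at 95 mm radius and about 3 N. The lamp, sharpener and other dots are unmoved, so I hand in.

```bash
python3 -c "
from bench import ctrl
print(ctrl.close_job())"
```

```text
the job is handed in; nothing more can be done
None
```

The closed fingertips slid along the wooden lamp's strip from the smallest dot, over every dot, to the yellow one with about 3 N of pressure. The job was handed in at about 16 s, still holding that touch, and the lamp showed no visible shift.

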